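# Lock a specimen transport case and pull-test the lock pin

### The job

Lock the specimen case for transport: take the lock pin with the flat winged head out of its holder, put it into the case's lock from above and press it down, without ramming, until it has latched and its flange sits flat on the lock's plate. Then prove that it holds: keep a firm hold of the head and pull straight up with slowly rising force to about 12 newtons, never 20 or more, hold that pull for half a second, and let go, leaving the pin latched in the lock and everything else where it was.

Things in the scene. Friction and masses are not known exactly. Their poses are not given: they have to be found in the camera images.
- pin_grip (a point): Lock pin (loose, 40 g, upright in either well of the holder): this point is 20 mm above its flange's underside, in its white flat winged head. z up along the pin, x across the thin side. Head 10 mm thick (x, grip it here), 24 mm wide (y), from 4 to 36 mm above the flange's underside; below it a round white flange, 30 mm diameter, 4 mm thick with three tiny feet under it.
- pin_flange (a point): Point on the lock pin's axis at the underside of its flange, 20 mm below pin_grip. From here a steel shank, 12 mm diameter, runs 47 mm down to the tip, with a ring groove (4 mm diameter, 19 to 29.5 mm below the flange); the last 10 mm taper to 2 mm diameter.
- pin_shoulder: The steel shoulder ring at the lower end of the lock pin's groove, part of the pin, 11 mm diameter, 2.3 mm high: its upper face, 29.5 mm below the flange's underside, is what the latches catch when the latched pin is pulled. Origin at the pin's tip.
- lock_mouth (a point): Centre of the hole's mouth in the steel plate on top of the lock, 85 mm above the table; z up along the hole. The lock is a black block, 46 x 46 mm, fixed to the front (robot side) of the case. Hole 15.6 mm diameter through the 12 mm plate, with a chamfered lead-in 3 mm wide; a hollow below it, deeper than the shank is long.
- latch (a point): Middle of two hidden spring latches on the hole's axis, 24 mm below lock_mouth. The tip meets them with the flange still 20 mm above the plate; forcing them apart takes 5 to 15 N, then little; they snap into the groove 3 mm above the plate, then the flange lands on the plate. A latched pin has 2 to 3 mm of play upwards, then the latches hold rigidly and force rises at once. Side load adds friction. Unlatched, it slides out.
- case: Specimen transport case, fixed. Origin at table level straight below the lock's hole; x from the lock towards the box, z up. The box stands behind the lock, 23 to 175 mm from the hole along +x and 240 mm wide along y; its lid is 74 mm high, its folded handle bar 85 mm.
- pin_holder: Holder for the lock's pins, a grey block fixed to the table, 56 x 138 mm, 55 mm high; origin at the centre of its underside, z up. Two wells (15 mm diameter) at y = -35 and +35 mm, in which the lock pin and the blanking plug stand with their flanges on its top.
- plug_knob (a point): The blanking plug (loose, stands in the other well of the holder, not to be used): centre of its round white knob, 24 mm in diameter, 18 mm above the underside of its flange.
- steel_cup: Small steel cup, 66 mm diameter, 42 mm high, open side up, loose; origin at the centre of its underside.
- swab_stack: White stack of swabs, 46 x 60 x 28 mm, loose; origin at the centre of its underside.
- ointment_bottle: White round bottle, 30 mm diameter, 55 mm high, loose; origin at the centre of its underside.
There are look-alikes about, which are no part of the job. What is shaped like the part that bears pin_grip but red is not meant.

How it is judged:
On the way, in this order (a step that is already met when the one before it is completed fails the run):
1. the lock pin is pressed fully home in the lock, its flange on the plate (within 1.5 mm) (z of pin_flange in the frame of lock_mouth between -0.003 and 0.0015 m and horizontal distance between pin_flange and lock_mouth below 0.003 m and angle between the z axis of lock_pin and the z axis of case, either way round below 0.12 rad), for 0.1 s.
2. the latched pin is pulled upwards against the latches with more than 9 N for 0.25 s (z of pin_flange in the frame of lock_mouth between 0.0015 and 0.005 m and contact force between pin_shoulder and case above 9 N and horizontal distance between pin_flange and lock_mouth below 0.003 m and angle between the z axis of lock_pin and the z axis of case, either way round below 0.12 rad), for 0.25 s.
At the end, for the whole second after the job is handed in: The lock pin stands latched in the case's lock, its flange within 4.5 mm of the plate (the latch's play), within 3 mm of the hole's axis and 0.12 rad of upright, at rest and let go; the blanking plug and the bystanders are within 20 mm of where they were (z of pin_flange in the frame of lock_mouth between -0.003 and 0.0045 m and linear speed of lock_pin below 0.02 m/s and horizontal distance between pin_flange and lock_mouth below 0.003 m and angle between the z axis of lock_pin and the z axis of case, either way round below 0.12 rad and distance of each of plug_knob, steel_cup, swab_stack, ointment_bottle from where it was at the start of the episode below 0.02 m); the robot touches nothing.
It fails at once if the pin is pulled against the latches with 20 N or more (z of pin_flange in the frame of lock_mouth above 0.0015 m and contact force between pin_shoulder and case above 20 N).
It fails at once if the pin is rammed into the lock with more than 50 N (contact force between lock_pin and case above 50 N).
It fails at once if the blanking plug, cup, swabs or bottle is knocked away (30 mm or more) (distance of any of plug_knob, steel_cup, swab_stack, ointment_bottle from where it was at the start of the episode above 0.03 m).
It also fails if it takes over 58 s, if anything falls off the work surface, if the arm or the gripper's body presses on something with over 40 N, if the wrist force passes 120 N, or if a joint passes its speed limit or range.

### The arm

A 7-joint arm with a two-finger parallel gripper is mounted at the origin on a cart in front of the work surface, level with it; the furniture and walls round the work are solid. World frame = base frame: x ahead of the robot, y to its left, z up, the work surface at z = 0. Lengths are in m, angles in rad, forces in N, time in s.
With the tool pointing down it reaches from about 0.4 to 0.85 m from the base axis. Payload 4.5 kg.
Tool frame: the origin (TCP) lies at the very end of the fingers, on their centre line; the grasp point (between the pads) lies 19 mm behind it; y points along the fingers, x is the direction in which the jaws open and shut, and the axes are right-handed (so a half turn about y gives the same grasp; the last joint's range is limited). The gripper opens to 88 mm and grips with 3 to 60 N. Pads are 18 mm wide; open, the fingers measure 123 mm over their backs; the gripper's body (75 mm by 187 mm) begins 45 mm behind the grasp point.
Start: joints at [-1.201, 0.689, -0.195, 1.565, 0.157, 0.902, -0.215], TCP at [0.206, 0.59, 0.239] pointing down, gripper open.
Joint ranges: [-3.01, 3.01], [-0.46, 2.08], [-1.47, 1.51], [0.13, 2.56], [-1, 4.14], [0.04, 2.09], [-2.66, 2.66]. Speed limits (rad/s): [2.57, 2.57, 3.14, 3.14, 3.14, 3.14, 3.14].

### API

Orientations are given as a unit quaternion [x, y, z, w].
In Python, from plant import r gives the robot as it stands.
- The arm moves only by the shell command python3 -m inch 'ROWS' [OPENING] [FORCE]. ROWS is JSON, a list of rows, each a list of 6 numbers: the shift along the tool's x, y, z in mm, then the turn, a rotation vector about the tool's x, y, z in rad. In form: [[x, y, z, ax, ay, az], ...]. A call has 1 to 12 rows; each row shifts and turns the commanded pose from where the row before left it, along the tool's axes as they then stand; what a row does not reach is not made up. A row lasts 1/12 s, in which the tool goes at most 41.7 mm and 7.16 degrees, less where a joint would pass 70% of its speed; a pose out of reach is approached as far as the arm can. A call is refused whole if a number of a shift passes 41.7 or a number of a turn 0.125, either way. A call with a gripper value outside its range is refused whole. OPENING is the finger opening in mm, from 0 to 88.1, set as the call begins (- or left out, the last holds). The fingers move at their own pace and stop on an object; FORCE is the grip in N (left out, the last holds). Time passes only in rows, so rows that do not move let the fingers close. It gives the time, the measured TCP pose, the force and the opening at its end, in the units of the state.
- r.get_state(): the state, without advancing time (a new reading comes with each control period).
- r.snapshot(name): name is "scene" or "side" or "wrist"; returns a dict with "img" (480x640x3 uint8, red, green, blue), "range_z" (480x640 float32, m along the optical axis (not along the pixel's ray), 0 where there is no reading), "mtx" (3x3 intrinsics, pixels), "k1" (the pictures are not rectified: a ray, as slopes to the right and down, at radius r is drawn at 1 + k1 r^2 times it, then the intrinsics apply), "camera_from_world" (4x4, takes a point from world to camera coordinates); the wrist camera has in their place "tool_from_camera" (4x4, takes a point from camera to tool coordinates, whose origin is the TCP and whose axes are the tool frame's). Camera axes: x right, y down, z forward; pixel columns grow to the right and rows downward; lengths in m; the calibration is good to about 2 mm. A picture is of the moment at which its call begins: read the wrist's pose just before it.
- r.finish_job(): hands the job in, once; it reports no verdict.
The state is a dict: "clock": time; "q": joint angles; "qd": joint speeds; "joint_torque": joint torques, N m; "tool_pos": TCP position; "eef_rot": TCP orientation; "contact_force": force on the tool from outside, world axes, zero at the start; "moment": the same for the moment, N m; "opening": opening from 0.0 (shut) to 1.0 (fully open).
Only numpy, scipy, OpenCV 4.12 (cv2) and the standard library are available. Lean on these libraries where they do the work, as an engineer would, in place of code of your own. Each camera call takes 0.05 s, during which the arm holds its last target.

## Working session

There is one attempt and no reset: what is moved stays moved. The work goes in short steps, Python scripts to look and compute and a shell command to move; the robot and the scene stay as the last step left them, time stands still between calls to the robot, and variables do not carry over. Pictures are saved under pics/ and viewed, and the job is handed in when it is done.

```bash
ls; mkdir -p pics; python3 - <<'E'
from plant import r
import cv2,numpy as np
s=r.get_state()
for k in s: print(k,np.round(s[k],4))
for n in ("scene","side","wrist"):
    d=r.snapshot(n); cv2.imwrite(f"pics/{n}0.png",d["img"][:,:,::-1]); np.savez(f"pics/{n}0.npz",**d)
    print(n,d["mtx"].tolist(),d["k1"]); print(np.round(d.get("camera_from_world",d.get("tool_from_camera")),4).tolist())
E
```

```text
pics
clock 0.0
q [-1.2012  0.6899 -0.1945  1.5664  0.1573  0.9025 -0.2151]
qd [ 0.0011 -0.0007 -0.0005  0.0002  0.0002 -0.0003  0.0012]
joint_torque [ 0.00000e+00 -5.27567e+01 -1.26690e+00 -1.53438e+01 -5.26000e-02
  6.40000e-03  2.00000e-04]
tool_pos [0.2058 0.5895 0.2379]
eef_rot [ 0.5769  0.4089 -0.4099 -0.5761]
contact_force [ 0.0804 -0.7225 -0.4024]
moment [ 0.0184  0.0392 -0.0207]
opening 1.0
scene [[614.8030659133542, 0.0, 322.94412180018435], [0.0, 614.8030659133542, 246.132794509527], [0.0, 0.0, 1.0]] -0.1258703035357034
[[-0.8912, -0.4536, 0.0002, 0.5025], [-0.2172, 0.4265, -0.878, 0.1682], [0.3982, -0.7826, -0.4786, 0.8279], [0.0, 0.0, 0.0, 1.0]]
side [[459.8928250236041, 0.0, 325.6509119274186], [0.0, 459.8928250236041, 236.1027443908431], [0.0, 0.0, 1.0]] -0.01663207245098466
[[-0.9396, -0.3424, 0.0014, 0.5014], [-0.1715, 0.4671, -0.8674, 0.1275], [0.2963, -0.8152, -0.4976, 0.8038], [0.0, 0.0, 0.0, 1.0]]
wrist [[413.3261342610679, 0.0, 315.53190421782944], [0.0, 413.3261342610679, 240.57787125967008], [0.0, 0.0, 1.0]] -0.05181551128538688
[[1.0, -0.0003, -0.001, -0.0008], [0.0008, -0.258, 0.9661, -0.1455], [-0.0005, -0.9661, -0.258, 0.0642], [0.0, 0.0, 0.0, 1.0]]
```

View pics/scene0.png

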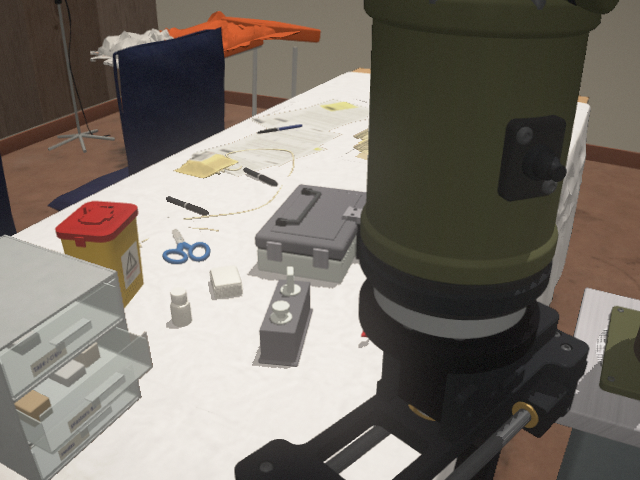

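View pics/side0.png

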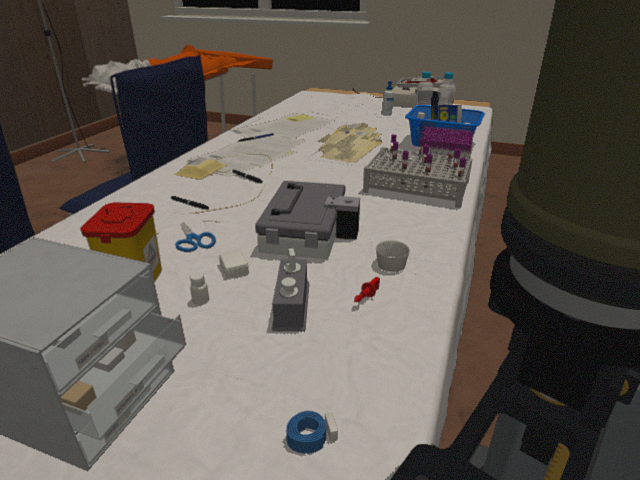

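View pics/wrist0.png

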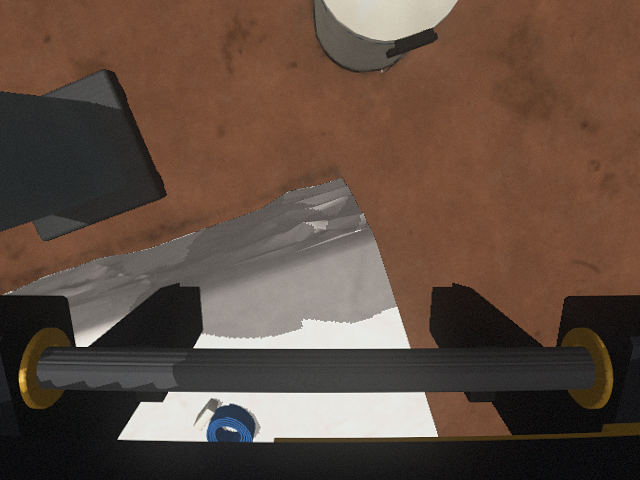

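The side view shows the holder at about (290,300), with the winged white pin in its far well (291,258) and the round-knobbed plug in the near well (288,286). The black lock is at (346,215) on the front of the case, and the red look-alike lies at (368,292). Next I'll measure these.

```bash
cat > h.py <<'E'
import numpy as np,cv2
from scipy.spatial.transform import Rotation as R
def load(f): return dict(np.load(f))
def und(d,uv):
    # drawn = s*(1+k1 s^2)
    K=d["mtx"];p=(np.atleast_2d(uv).astype(float)-K[:2,2])/K[0,0];s=p.copy()
    for _ in range(30): s=p/(1+float(d["k1"])*(s**2).sum(1,keepdims=True))
    return s
def wfc(d,st=None):
    if "camera_from_world" in d: return np.linalg.inv(d["camera_from_world"])
    T=np.eye(4);T[:3,:3]=R.from_quat(d["rot"]).as_matrix();T[:3,3]=d["pos"]
    return T@d["tool_from_camera"]
def cloud(d):
    v,u=np.mgrid[:480,:640];s=und(d,np.c_[u.ravel(),v.ravel()]);z=d["range_z"].ravel()[:,None]
    P=np.c_[s*z,z];T=wfc(d);W=P@T[:3,:3].T+T[:3,3];W[z[:,0]==0]=np.nan
    return W.reshape(480,640,3)
def ray(d,uv):
    T=wfc(d);s=und(d,uv)[0];v=T[:3,:3]@np.r_[s,1];return T[:3,3],v/np.linalg.norm(v)
def tri(rs):
    A=np.zeros((3,3));b=np.zeros(3)
    for o,v in rs: M=np.eye(3)-np.outer(v,v);A+=M;b+=M@o
    x=np.linalg.solve(A,b);return x,[np.linalg.norm((np.eye(3)-np.outer(v,v))@(x-o)) for o,v in rs]
def onz(d,uv,z):
    o,v=ray(d,uv);return o+v*(z-o[2])/v[2]
def proj(d,X):
    T=np.linalg.inv(wfc(d));p=T[:3,:3]@X+T[:3,3];s=p[:2]/p[2];s=s*(1+float(d["k1"])*(s@s));return s*d["mtx"][0,0]+d["mtx"][:2,2]
def snap(n,f):
    from plant import r
    st=r.get_state();d=dict(r.snapshot(n));d["pos"]=st["tool_pos"];d["rot"]=st["eef_rot"]
    np.savez(f"pics/{f}.npz",**d);cv2.imwrite(f"pics/{f}.png",d["img"][:,:,::-1]);return d
E
python3 - <<'E'
from h import *
d=load("pics/side0.npz");W=cloud(d);np.set_printoptions(precision=4,suppress=True)
for n,(u,v) in dict(tab=(250,350),pin=(291,252),pinflange=(291,268),plug=(288,284),htopmid=(290,274),hfront=(290,310),lockblk=(347,225),locktop=(340,201),lid=(285,215),cup=(392,262),bottle=(199,290),swab=(234,265),red=(368,290)).items(): print(n,W[v,u])
im=d["img"][170:350,170:420]; cv2.imwrite("pics/c1.png",cv2.resize(im,None,fx=3.2,fy=3.2,interpolation=cv2.INTER_CUBIC)[:,:,::-1])
E
```

```text
tab [0.5468 0.3078 0.0002]
pin [0.5424 0.1515 0.0895]
pinflange [0.539  0.1616 0.0634]
plug [0.5158 0.2251 0.078 ]
htopmid [0.5392 0.1664 0.0538]
hfront [0.5049 0.2449 0.0432]
lockblk [ 0.5083 -0.0642  0.0393]
locktop [ 0.5309 -0.0819  0.0846]
lid [0.6225 0.0017 0.075 ]
cup [0.3877 0.0295 0.029 ]
bottle [0.68   0.2384 0.0334]
swab [0.6679 0.1405 0.0272]
red [0.4105 0.1172 0.018 ]
```

View pics/c1.png

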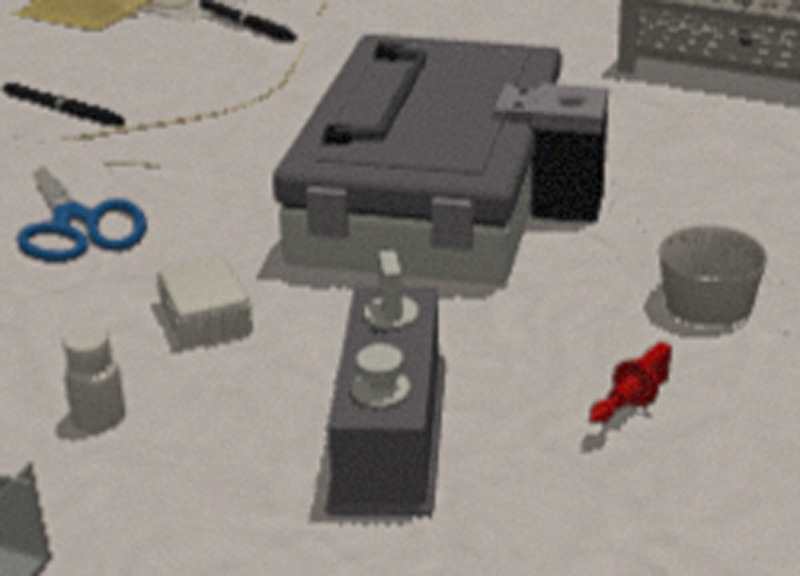

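```bash
cat > plan.py <<'E'
# usage: plan.py x y z [yaw of tool x deg] -> shift in tool axes
from h import *
import sys
from plant import r
np.set_printoptions(precision=3,suppress=True)
s=r.get_state();M=R.from_quat(s["eef_rot"]).as_matrix();p=np.array(s["tool_pos"])
print("t",s["clock"],"pos",p,"F",np.round(s["contact_force"],2),"open",s["opening"]);print("cols x,y,z:",M[:,0],M[:,1],M[:,2])
if len(sys.argv)>3:
    t=np.array(list(map(float,sys.argv[1:4])));print("tool shift mm",M.T@(t-p)*1000)
    # rotation to upright with yaw
    y=np.array([0,0,-1.])
    if len(sys.argv)>4:
        a=np.radians(float(sys.argv[4]));x=np.array([np.cos(a),np.sin(a),0])
    else: x=M[:,0]-M[:,0]@y*y;x/=np.linalg.norm(x)
    N=np.c_[x,y,np.cross(x,y)]
    print("rotvec tool",R.from_matrix(M.T@N).as_rotvec(),"shift in new axes",N.T@(t-p)*1000)
E
python3 plan.py 0.50 0.12 0.26
```

```text
t 0.15 pos [0.206 0.59  0.238] F [ 0.24  0.19 -0.21] open 1.0000784370196776
cols x,y,z: [ 0.329  0.944 -0.001] [-0.    -0.001 -1.   ] [-0.944  0.329 -0.   ]
tool shift mm [-346.509  -21.35  -432.463]
rotvec tool [ 0.     0.    -0.001] shift in new axes [-346.479  -21.892 -432.46 ]
```

```bash
R='[-17,-1,-17.6,0,0,0]'; python3 -m inch '[[-17,-1,-17.6,0,0,0],[-17,-1,-17.6,0,0,0],[-17,-1,-17.6,0,0,0],[-17,-1,-17.6,0,0,0],[-17,-1,-17.6,0,0,0],[-17,-1,-17.6,0,0,0],[-17,-1,-17.6,0,0,0],[-17,-1,-17.6,0,0,0],[-17,-1,-17.6,0,0,0],[-17,-1,-17.6,0,0,0],[-17,-1,-17.6,0,0,0],[-17,-1,-17.6,0,0,0]]' 40 10
python3 -m inch '[[-17,-1,-17.6,0,0,0],[-17,-1,-17.6,0,0,0],[-17,-1,-17.6,0,0,0],[-17,-1,-17.6,0,0,0],[-17,-1,-17.6,0,0,0],[-17,-1,-17.6,0,0,0],[-17,-1,-17.6,0,0,0],[-17,-1,-17.6,0,0,0],[-17,-1,-17.6,0,0,0],[-17,-1,-17.6,0,0,0],[-17,-1,-17.6,0,0,0],[0,0,0,0,0,0]]'
python3 plan.py
python3 -c "
from h import *
snap('wrist','w1');snap('scene','s1')"
```

```text
clock: 1.15
tool_pos: [0.3384, 0.3267, 0.2507]
eef_rot: [0.577, 0.409, -0.41, -0.576]
contact_force: [0.1, 0.2, -0.3]
opening: 0.456
clock: 2.15
tool_pos: [0.4612, 0.0824, 0.2616]
eef_rot: [0.579, 0.407, -0.407, -0.577]
contact_force: [0.9, -0.4, 0.5]
opening: 0.454
t 2.15 pos [0.461 0.082 0.262] F [ 0.95 -0.36  0.51] open 0.45401285355374266
cols x,y,z: [ 0.337  0.942 -0.002] [ 0.001 -0.003 -1.   ] [-0.942  0.337 -0.002]
```

View pics/w1.png

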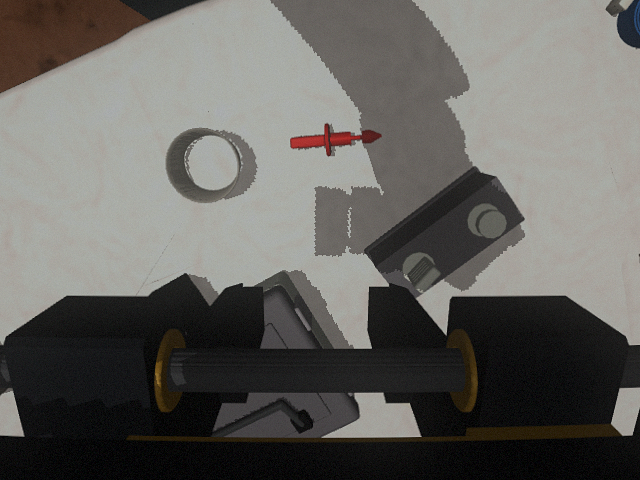

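View pics/s1.png

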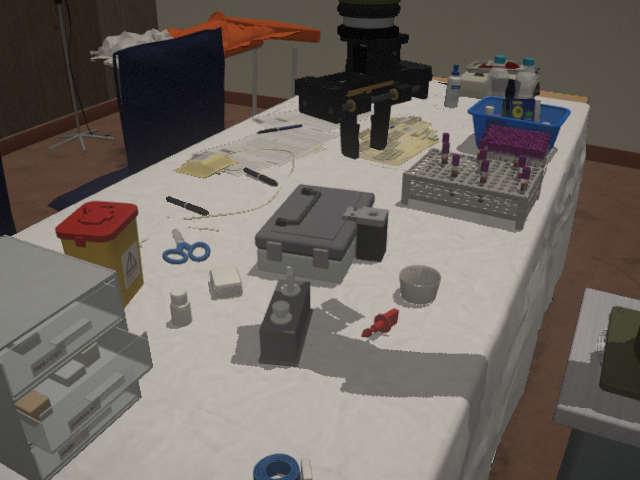

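```bash
python3 - <<'E'
from h import *
np.set_printoptions(precision=4,suppress=True)
d=load("pics/w1.npz");s=load("pics/s1.npz");sd=load("pics/side0.npz")
a=cv2.resize(d["img"][160:300,350:540],(760,560),interpolation=cv2.INTER_CUBIC)
cv2.imwrite("pics/c2.png",a[:,:,::-1])
b=cv2.resize(s["img"][180:370,240:400],None,fx=3,fy=3,interpolation=cv2.INTER_CUBIC)
cv2.imwrite("pics/c3.png",b[:,:,::-1])
W=cloud(d)
for z0,z1 in((.083,.096),):
    v,u=np.where((W[...,2]>z0)&(W[...,2]<z1)&(W[...,1]>.11)&(W[...,1]<.2)); v0=v>200
    P=W[v,u];print(len(P),P.mean(0),P.min(0),P.max(0));print(np.c_[u,v].mean(0))
    q=P[:,:2]-P[:,:2].mean(0);w,V=np.linalg.eigh(q.T@q/len(q));print(np.sqrt(w*12),V[:,1])
for n,dd in(("scene",s),("side",sd),("wrist",d)):
    C=cloud(dd)
    for nm,box,z0,z1 in (("pinhead",(.5,.58,.12,.19),.083,.097),("holdertop",(.46,.6,.1,.28),.05,.058),("locktop",(.44,.56,-.13,-.02),.082,.089)):
        m=(C[...,0]>box[0])&(C[...,0]<box[1])&(C[...,1]>box[2])&(C[...,1]<box[3])&(C[...,2]>z0)&(C[...,2]<z1)
        P=C[m]
        if len(P)<5: print(n,nm,len(P));continue
        rc=cv2.minAreaRect((P[:,:2]*1000).astype(np.float32));print(n,nm,len(P),P.mean(0),np.median(P[:,2]),rc)
E
```

```text
401 [0.5414 0.1482 0.0891] [0.5328 0.137  0.083 ] [0.5518 0.1603 0.0925]
[426.0673 278.6708]
[0.0101 0.0234] [-0.5265  0.8501]
scene pinhead 94 [0.5387 0.1556 0.0899] 0.09081876507396155 ((540.0307006835938, 152.77174377441406), (10.001328468322754, 24.651596069335938), 29.356534957885742)
scene holdertop 1270 [0.523  0.1945 0.0558] 0.05614432219756532 ((528.637451171875, 184.51690673828125), (48.66722106933594, 132.9907989501953), 19.22275161743164)
scene locktop 480 [ 0.522  -0.0836  0.0851] 0.08518426288298189 ((525.5108032226562, -86.35221099853516), (72.76541900634766, 52.29153060913086), 6.449302673339844)
side pinhead 62 [0.541  0.1544 0.0886] 0.08945259215440515 ((541.7792358398438, 152.5194854736328), (10.45112419128418, 22.706790924072266), 27.34640121459961)
side holdertop 991 [0.5264 0.1944 0.0545] 0.054396427341116105 ((530.924560546875, 184.33290100097656), (48.251258850097656, 132.67910766601562), 19.18633460998535)
side locktop 233 [ 0.5199 -0.0854  0.0837] 0.08368560144650078 ((526.830810546875, -85.95455932617188), (69.699951171875, 48.62858581542969), 8.612274169921875)
wrist pinhead 401 [0.5414 0.1482 0.0891] 0.08990248651909288 ((542.3150634765625, 148.67864990234375), (10.116630554199219, 23.879444122314453), 31.30200958251953)
wrist holdertop 5672 [0.5262 0.1847 0.0545] 0.05445451358744713 ((531.2974853515625, 182.03965759277344), (49.59051513671875, 130.3444366455078), 19.31694984436035)
wrist locktop 0
```

View pics/c2.png

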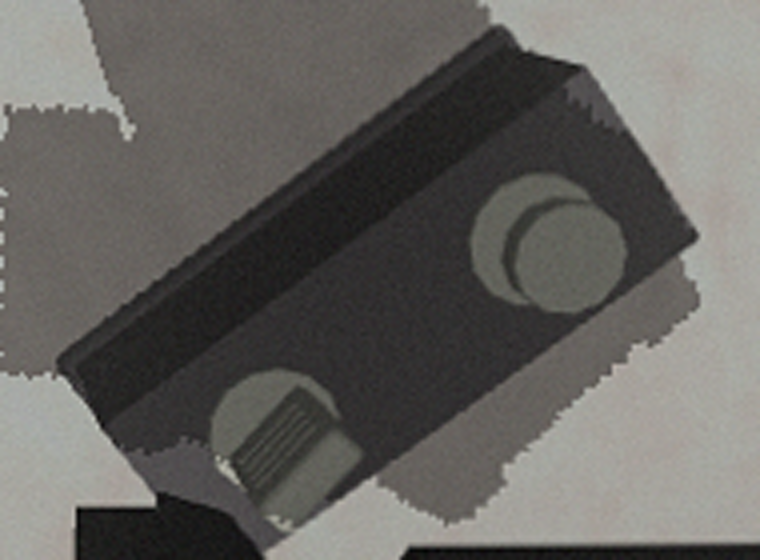

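View pics/c3.png

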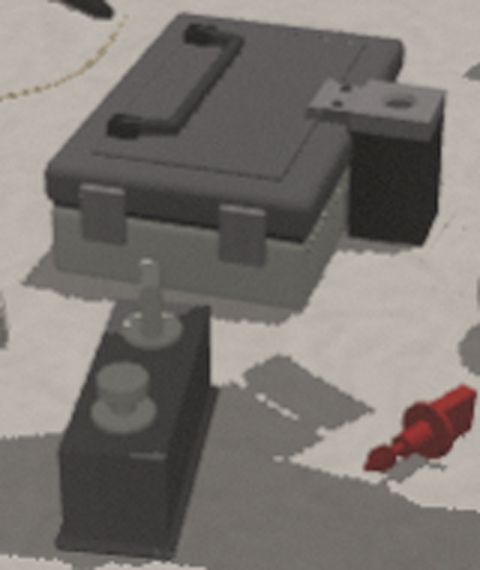

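```bash
python3 - <<'E'
from h import *
np.set_printoptions(precision=4,suppress=True)
s=load("pics/s1.npz");sd=load("pics/side0.npz")
print("tri hole",tri([ray(s,(373.3,213.5)),ray(sd,(348.75,201.2))]))
for n,dd,uv in(("scene",s,(373.3,213.5)),("side",sd,(348.75,201.2))):
    print(n,onz(dd,uv,.085))
    a=dd["img"][int(uv[1])-20:int(uv[1])+20,int(uv[0])-30:int(uv[0])+30]
    cv2.imwrite(f"pics/hole_{n}.png",cv2.resize(a,None,fx=10,fy=10,interpolation=cv2.INTER_CUBIC)[:,:,::-1])
from plant import r
print(np.round(r.get_state()["q"],3))
E
python3 plan.py 0.541 0.151 0.16 30
```

```text
tri hole (array([ 0.519 , -0.1074,  0.0756]), [np.float64(0.0007931263881983733), np.float64(0.0007931263881983746)])
scene [ 0.5123 -0.0907  0.085 ]
side [ 0.5127 -0.0867  0.085 ]
[-0.11   0.459 -0.26   1.992  0.175  0.712  0.755]
t 2.25 pos [0.459 0.087 0.262] F [0.58 0.18 0.73] open 0.4527999008757849
cols x,y,z: [ 0.332  0.943 -0.   ] [-0.  0. -1.] [-0.943  0.332  0.   ]
tool shift mm [ 87.641 101.51  -55.739]
rotvec tool [-0.     0.709 -0.   ] shift in new axes [102.782 101.537  14.774]
```

View pics/hole_scene.png

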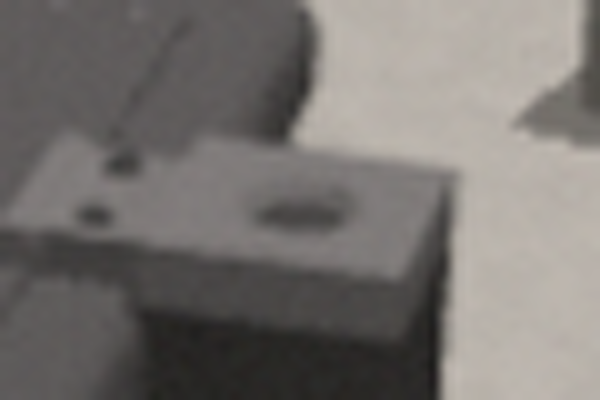

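View pics/hole_side.png

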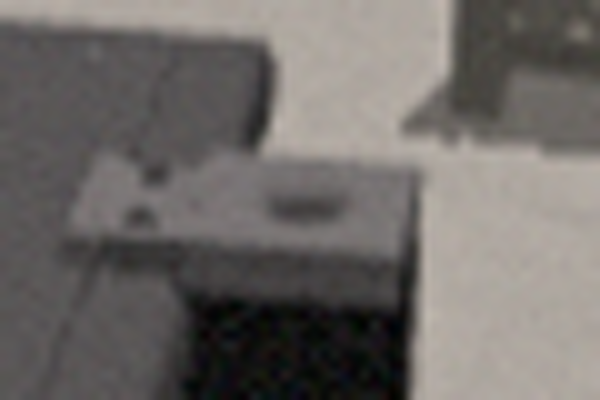

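```bash
python3 -m inch '[[0,0,0,0,0.118,0],[0,0,0,0,0.118,0],[0,0,0,0,0.118,0],[0,0,0,0,0.118,0],[0,0,0,0,0.118,0],[0,0,0,0,0.118,0],[17,12,2.5,0,0,0],[17,12,2.5,0,0,0],[17,12,2.5,0,0,0],[17,12,2.5,0,0,0],[17,12,2.5,0,0,0],[17,12,2.5,0,0,0]]' 40 10
python3 -m inch '[[0,0,0,0,0,0],[0,0,0,0,0,0]]'
python3 -c "
from h import *
snap('wrist','w2')"; python3 plan.py 0.541 0.151 0.11 30
```

```text
clock: 3.25
tool_pos: [0.5395, 0.1544, 0.1889]
eef_rot: [-0.682, -0.185, 0.185, 0.683]
contact_force: [-0.6, 0.3, -0.5]
opening: 0.45
clock: 3.42
tool_pos: [0.5388, 0.1536, 0.189]
eef_rot: [-0.682, -0.184, 0.186, 0.683]
contact_force: [-0.4, 0.2, 0.7]
opening: 0.45
t 3.4667 pos [0.539 0.153 0.19 ] F [-0.94  0.    0.42] open 0.45470627660999663
cols x,y,z: [ 0.863  0.504 -0.001] [-0.002 -0.    -1.   ] [-0.504  0.863  0.001]
tool shift mm [ 1.322 79.576 -2.51 ]
rotvec tool [-0.001  0.005 -0.001] shift in new axes [ 1.219 79.579 -2.452]
```

View pics/w2.png

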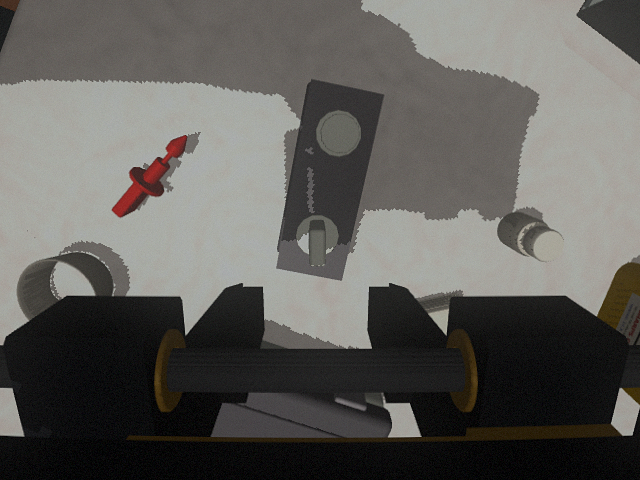

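Straight above the pin, the winged head is at (317,243) between the jaws and squared up with them. The flange is at (317,236), and the plug at (338,133).

```bash
python3 - <<'E'
from h import *
np.set_printoptions(precision=4,suppress=True)
d=load("pics/w2.npz");W=cloud(d);w1=load("pics/w1.npz")
M=R.from_quat(d["rot"]).as_matrix()
sub=np.zeros(W.shape[:2],bool);sub[200:285,285:350]=1
for nm,z0,z1 in(("top",.088,.094),("flange",.0565,.0625)):
    m=(W[...,2]>z0)&(W[...,2]<z1)&sub
    v,u=np.where(m);P=W[m];L=(P-d["pos"])@M
    rc=cv2.minAreaRect((L[:,[0,2]]*1000).astype(np.float32));print(nm,len(P),np.median(P[:,2]),"px",u.min(),u.max(),v.min(),v.max(),"world",P.mean(0),"tool",L.mean(0),"rect",rc)
    L[:,1]=L[:,1].mean(); c=np.r_[rc[0][0]/1000,L[0,1],rc[0][1]/1000]; print("rect centre world",M@c+d["pos"])
a=d["img"][210:280,280:355];cv2.imwrite("pics/c4.png",cv2.resize(a,None,fx=8,fy=8,interpolation=cv2.INTER_CUBIC)[:,:,::-1])
E
```

```text
top 585 0.09022425285059929 px 309 325 229 266 world [0.5423 0.1494 0.0901] tool [ 0.0011  0.0988 -0.0055] rect ((1.2133665084838867, -6.04251766204834), (9.977845191955566, 23.978342056274414), 0.5141461491584778)
rect centre world [0.5427 0.149  0.0901]
flange 814 0.058393098513713965 px 287 342 202 269 world [0.5416 0.1506 0.0584] tool [ 0.0011  0.1306 -0.0042] rect ((-2.166595458984375, -7.467342376708984), (48.484153747558594, 35.85994338989258), 83.37950897216797)
rect centre world [0.5404 0.1461 0.0584]
```

View pics/c4.png

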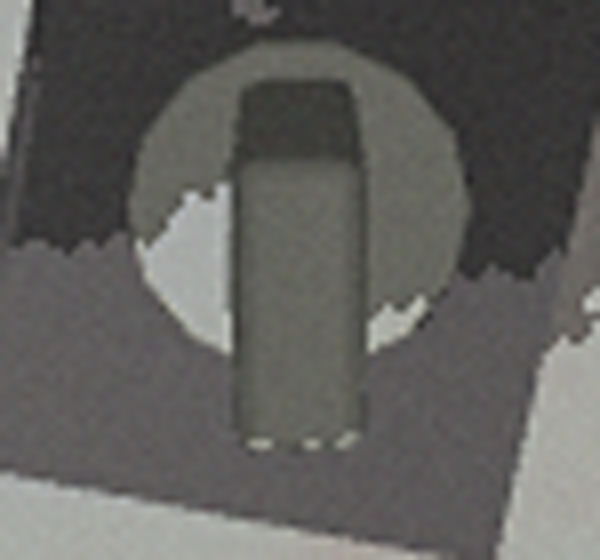

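```bash
python3 -m inch '[[1.2,5,-5,0,0,0],[0,11,0,0,0,0],[0,11,0,0,0,0],[0,11,0,0,0,0],[0,11,0,0,0,0],[0,11,0,0,0,0],[0,11,0,0,0,0],[0,11,0,0,0,0],[0,8,0,0,0,0],[0,5,0,0,0,0],[0,0,0,0,0,0],[0,0,0,0,0,0]]' 30 10
python3 plan.py 0.542 0.1493 0.063 30; python3 -c "
from h import *
snap('wrist','w3')"
```

```text
clock: 4.47
tool_pos: [0.5434, 0.1481, 0.0945]
eef_rot: [-0.683, -0.184, 0.184, 0.683]
contact_force: [-0.9, -0.3, 0.4]
opening: 0.341
t 4.4667 pos [0.543 0.148 0.095] F [-0.94 -0.32  0.43] open 0.3408816324049811
cols x,y,z: [ 0.864  0.503 -0.   ] [-0. -0. -1.] [-0.503  0.864  0.   ]
tool shift mm [-0.661 31.513  1.727]
rotvec tool [-0.     0.003 -0.   ] shift in new axes [-0.674 31.513  1.728]
```

View pics/w3.png

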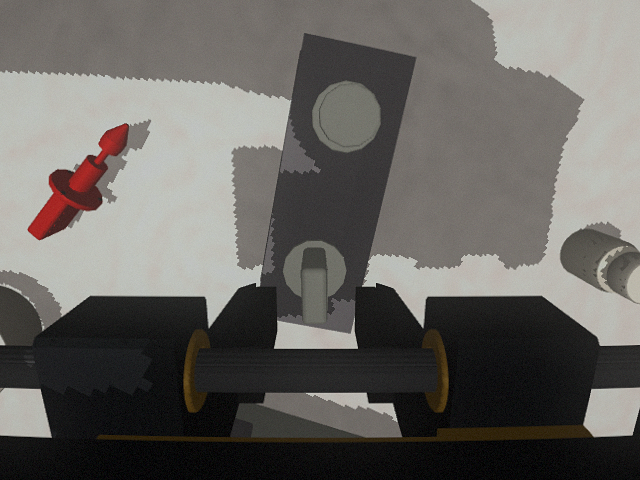

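The head at (314,296) is centred between the fingers at (276/357), so I'm going down the last 31 mm.

```bash
python3 -m inch '[[-0.7,4,2,0,0,0],[0,6,0,0,0,0],[0,6,0,0,0,0],[0,6,0,0,0,0],[0,5,0,0,0,0],[0,3,0,0,0,0],[0,1.5,0,0,0,0],[0,0,0,0,0,0],[0,0,0,0,0,0]]' 30 10
python3 plan.py 0.542 0.15 0.063 30; python3 -c "
from h import *
snap('wrist','w4')"
```

```text
clock: 5.27
tool_pos: [0.5419, 0.1495, 0.0632]
eef_rot: [-0.683, -0.184, 0.184, 0.683]
contact_force: [0.0, 0.6, -0.2]
opening: 0.339
t 5.2667 pos [0.542 0.15  0.063] F [ 0.03  0.56 -0.16] open 0.3392137370642419
cols x,y,z: [0.864 0.503 0.   ] [ 0.  0. -1.] [-0.503  0.864  0.   ]
tool shift mm [0.289 0.201 0.37 ]
rotvec tool [-0.     0.003  0.   ] shift in new axes [0.287 0.201 0.371]
```

View pics/w4.png

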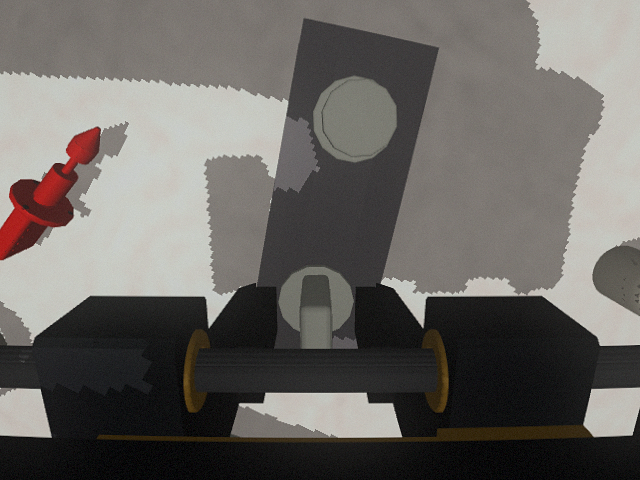

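The head stands midway between the pads with its flange below the fingertips, so I'll close.

```bash
python3 -m inch '[[0,0,0,0,0,0],[0,0,0,0,0,0],[0,0,0,0,0,0],[0,0,0,0,0,0],[0,0,0,0,0,0],[0,0,0,0,0,0]]' 0 15
python3 -m inch '[[0,0,0,0,0,0],[0,0,0,0,0,0]]' 0 50; python3 plan.py
```

```text
clock: 5.82
tool_pos: [0.5419, 0.1495, 0.0633]
eef_rot: [-0.683, -0.184, 0.184, 0.683]
contact_force: [0.2, 0.4, 1.0]
opening: 0.108
clock: 5.98
tool_pos: [0.5419, 0.1495, 0.0633]
eef_rot: [-0.683, -0.184, 0.184, 0.683]
contact_force: [0.3, 1.1, 0.5]
opening: 0.109
t 5.9833 pos [0.542 0.15  0.063] F [0.32 1.07 0.46] open 0.10883845601705817
cols x,y,z: [0.864 0.503 0.   ] [ 0.  0. -1.] [-0.503  0.864  0.   ]
```

```bash
python3 -m inch '[[0,-4,0,0,0,0],[0,-6,0,0,0,0],[0,-8,0,0,0,0],[0,-12,0,0,0,0],[0,-14,0,0,0,0],[0,-14,0,0,0,0],[0,-14,0,0,0,0],[0,-14,0,0,0,0],[0,-14,0,0,0,0],[0,-10,0,0,0,0],[0,-4,0,0,0,0],[0,0,0,0,0,0]]'
python3 plan.py 0.5125 -0.089 0.175; python3 -c "
from h import *
from plant import r
snap('side','sd1');snap('wrist','w5');snap('scene','s2');print(np.round(r.get_state()['q'],3))"
```

```text
clock: 6.98
tool_pos: [0.5425, 0.1497, 0.1786]
eef_rot: [-0.683, -0.185, 0.183, 0.683]
contact_force: [0.5, -0.5, -0.3]
opening: 0.109
t 6.9833 pos [0.542 0.15  0.179] F [ 0.52 -0.49 -0.3 ] open 0.10876387675407823
cols x,y,z: [0.864 0.503 0.002] [ 0.002  0.001 -1.   ] [-0.503  0.864 -0.   ]
tool shift mm [-145.975    3.342 -191.218]
rotvec tool [ 0.    -0.     0.002] shift in new axes [-145.967    3.617 -191.22 ]
[-0.33   0.688 -0.036  1.825  0.039  0.63   0.138]
```

View pics/sd1.png

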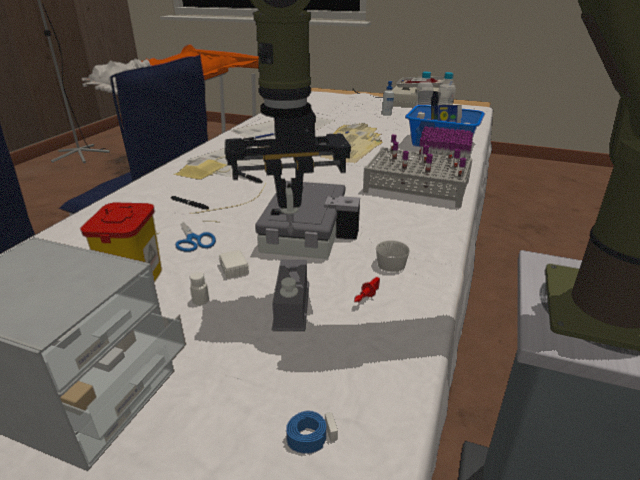

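View pics/w5.png

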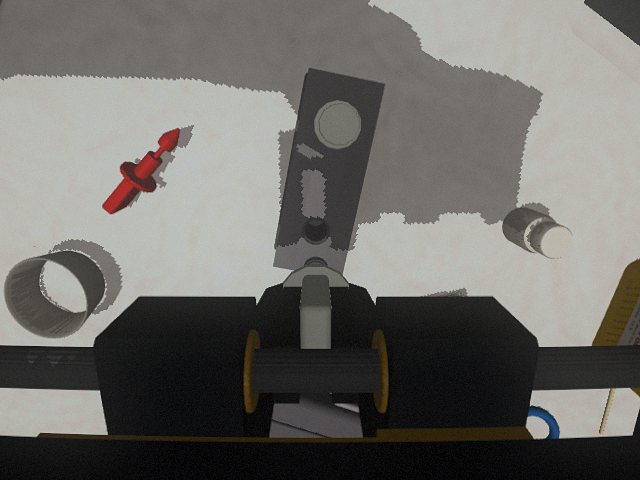

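View pics/s2.png

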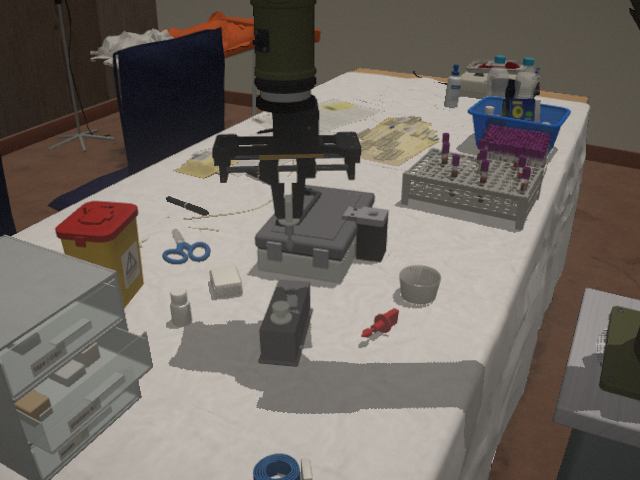

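```bash
python3 -m inch '[[0,-10,0,0,0,0],[-7,-10,-10,0,0,0],[-15,-10,-20,0,0,0],[-15,0,-20,0,0,0],[-15,0,-20,0,0,0],[-15,0,-20,0,0,0],[-15,0,-20,0,0,0],[-15,0,-20,0,0,0],[-15,0,-20,0,0,0],[-15,0,-20,0,0,0],[-15,0,-20,0,0,0],[0,0,0,0,0,0]]'
python3 -m inch '[[-7,0,-6,0,0,0],[-2,0,-3,0,0,0],[0,0,0,0,0,0],[0,0,0,0,0,0]]'
python3 plan.py 0.5125 -0.089 0.2086 30; python3 -c "
from h import *
snap('wrist','w6')"
```

```text
clock: 8.13
tool_pos: [0.5131, -0.0939, 0.2079]
eef_rot: [0.685, 0.18, -0.182, -0.682]
contact_force: [0.1, -0.7, -0.4]
opening: 0.107
clock: 8.47
tool_pos: [0.5115, -0.0978, 0.2074]
eef_rot: [-0.682, -0.185, 0.184, 0.683]
contact_force: [-0.2, 0.1, -0.6]
opening: 0.108
t 8.4667 pos [ 0.512 -0.098  0.207] F [-0.21  0.15 -0.62] open 0.10828898565903827
cols x,y,z: [0.864 0.504 0.   ] [ 0.  0. -1.] [-0.504  0.864  0.   ]
tool shift mm [ 5.285 -1.227  7.163]
rotvec tool [-0.     0.004  0.   ] shift in new axes [ 5.253 -1.232  7.186]
```

View pics/w6.png

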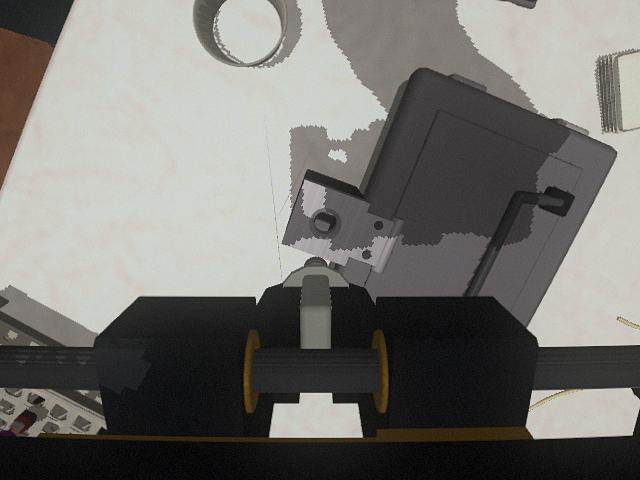

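The lock's hole appears at about (325,222). The holder well directly below the lifted pin appeared at (316,230). I'll measure both at their planes.

```bash
python3 - <<'E'
from h import *
a=load("pics/w5.npz")["img"][195:275,270:365];b=load("pics/w6.npz")["img"][180:270,280:375]
cv2.imwrite("pics/c5.png",cv2.resize(a,None,fx=7,fy=7,interpolation=cv2.INTER_CUBIC)[:,:,::-1])
cv2.imwrite("pics/c6.png",cv2.resize(b,None,fx=6.6,fy=6.6,interpolation=cv2.INTER_CUBIC)[:,:,::-1])
E
```

```text
(no output)
```

View pics/c5.png

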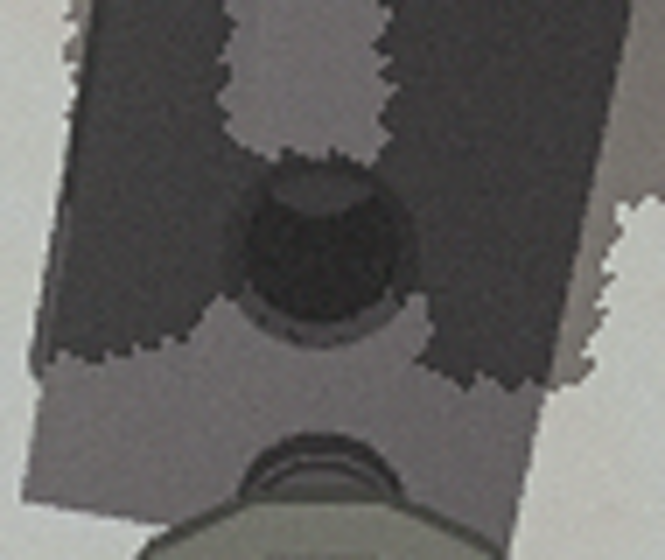

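View pics/c6.png

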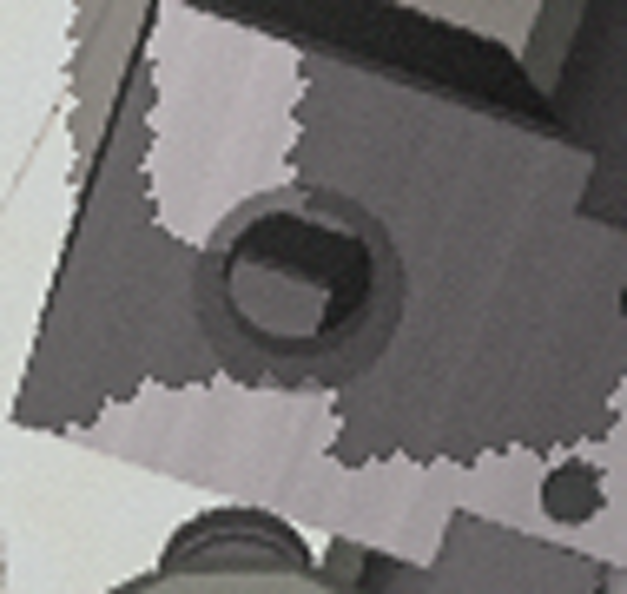

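```bash
python3 - <<'E'
from h import *
np.set_printoptions(precision=4,suppress=True)
for f,uv,z in(("w5",(315.9,230.7),.055),("w6",(325.5,223.5),.085)):
    d=load(f"pics/{f}.npz");X=onz(d,uv,z);M=R.from_quat(d["rot"]).as_matrix();print(f,d["pos"],X,"tool mm",M.T@(X-d["pos"])*1e3)
    W=cloud(d);print("surf z",W[int(uv[1])-14:int(uv[1])+14:2,int(uv[0])+18,2])
# plate normal check w6
E
```

```text
w5 [0.5419 0.1495 0.1777] [0.543  0.1492 0.055 ] tool mm [  0.6118 122.6968  -0.7727]
surf z [0.0536 0.055  0.0543 0.055  0.0552 0.0536 0.0542 0.0538 0.0546 0.055
 0.0545 0.0551 0.0542 0.0542]
w6 [ 0.5115 -0.0978  0.2074] [ 0.5155 -0.0906  0.085 ] tool mm [  6.9813 122.3729   4.2164]
surf z [0.0851 0.0848 0.0852 0.0842 0.0848 0.0847 0.0844 0.0838 0.0841 0.0845
 0.0848 0.0842 0.0841 0.0842]
```

```bash
python3 -m inch '[[3.2,0,2.5,0,0,0],[3.2,0,2.5,0,0,0],[0,0,0,0,0,0],[0,0,0,0,0,0]]'
python3 -c "
from h import *
d=snap('wrist','w7')
b=d['img'][180:270,270:365]
cv2.imwrite('pics/c7.png',cv2.resize(b,None,fx=6.6,fy=6.6,interpolation=cv2.INTER_CUBIC)[:,:,::-1])"; python3 plan.py
```

```text
clock: 8.85
tool_pos: [0.5147, -0.0899, 0.2071]
eef_rot: [-0.682, -0.185, 0.185, 0.683]
contact_force: [0.1, 0.3, -0.8]
opening: 0.111
t 8.9 pos [ 0.515 -0.09   0.207] F [-0.69 -0.74 -1.  ] open 0.11102381050059101
cols x,y,z: [ 0.864  0.504 -0.   ] [-0.  0. -1.] [-0.504  0.864  0.   ]
```

View pics/c7.png

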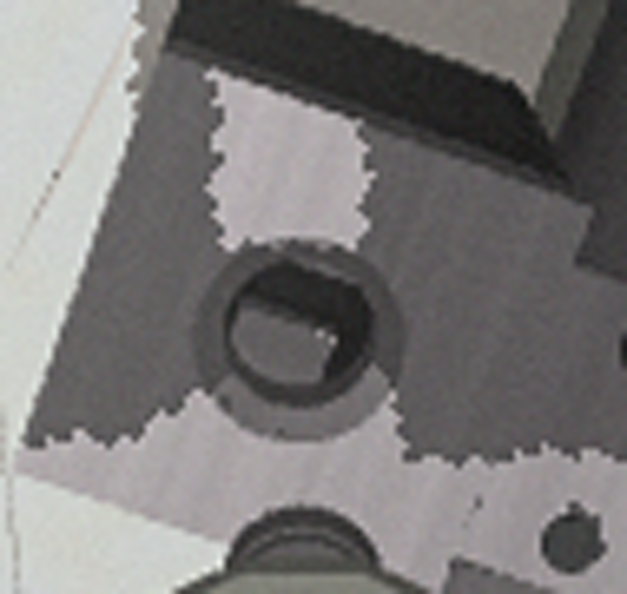

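Hole at (315.5,231.2) against the wanted (315.9,230.7), so it is aligned to within about 0.3 mm. I'll go down to just above the mouth.

```bash
python3 -m inch '[[0,5,0,0,0,0],[0,8,0,0,0,0],[0,10,0,0,0,0],[0,10,0,0,0,0],[0,10,0,0,0,0],[0,10,0,0,0,0],[0,6,0,0,0,0],[0,3,0,0,0,0],[0,0,0,0,0,0],[0,0,0,0,0,0]]'
python3 -c "
from h import *
d=snap('wrist','w8')
b=d['img'][180:360,220:420]
cv2.imwrite('pics/c8.png',cv2.resize(b,None,fx=3.3,fy=3.3,interpolation=cv2.INTER_CUBIC)[:,:,::-1])"; python3 plan.py
```

```text
clock: 9.73
tool_pos: [0.5146, -0.0909, 0.1452]
eef_rot: [-0.683, -0.184, 0.184, 0.683]
contact_force: [-0.2, -0.3, 0.2]
opening: 0.109
t 9.7833 pos [ 0.515 -0.091  0.145] F [-0.78  0.16  0.2 ] open 0.10971046709803822
cols x,y,z: [0.864 0.503 0.001] [ 0.001 -0.    -1.   ] [-0.503  0.864 -0.   ]
```

View pics/c8.png

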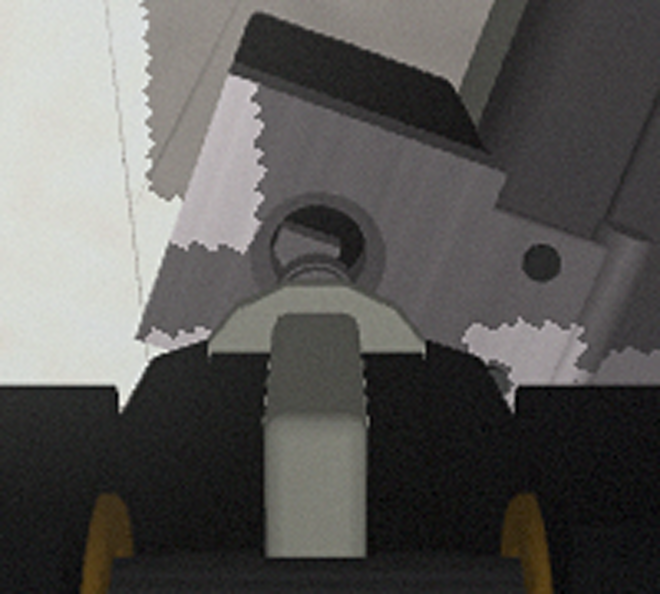

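```bash
python3 -m inch '[[0,2,0,0,0,0],[0,3,0,0,0,0],[0,3,0,0,0,0],[0,3,0,0,0,0],[0,0,0,0,0,0]]'
python3 -m inch '[[0,2.5,0,0,0,0],[0,2.5,0,0,0,0],[0,2.5,0,0,0,0],[0,2.5,0,0,0,0],[0,0,0,0,0,0]]'
python3 -m inch '[[0,2,0,0,0,0],[0,2,0,0,0,0],[0,2,0,0,0,0],[0,0,0,0,0,0]]'
```

```text
clock: 10.2
tool_pos: [0.5141, -0.0908, 0.1336]
eef_rot: [-0.683, -0.184, 0.185, 0.683]
contact_force: [-0.5, 0.5, 0.2]
opening: 0.109
clock: 10.62
tool_pos: [0.5141, -0.0908, 0.1237]
eef_rot: [-0.683, -0.184, 0.185, 0.683]
contact_force: [-0.4, 0.6, -0.3]
opening: 0.111
clock: 10.95
tool_pos: [0.5142, -0.0909, 0.1178]
eef_rot: [-0.683, -0.184, 0.184, 0.683]
contact_force: [0.2, 0.2, -0.5]
opening: 0.111
```

The tip is about 22 mm inside with no contact force, so now I'll press in small steps.

```bash
python3 -m inch '[[0,1,0,0,0,0],[0,1,0,0,0,0],[0,1,0,0,0,0],[0,1,0,0,0,0],[0,0,0,0,0,0]]'
python3 -m inch '[[0,1,0,0,0,0],[0,1,0,0,0,0],[0,0,0,0,0,0]]'
python3 -m inch '[[0,1,0,0,0,0],[0,1,0,0,0,0],[0,0,0,0,0,0]]'
```

```text
clock: 11.37
tool_pos: [0.5144, -0.0905, 0.1141]
eef_rot: [-0.682, -0.184, 0.184, 0.683]
contact_force: [-0.2, 0.3, -0.5]
opening: 0.11
clock: 11.62
tool_pos: [0.5147, -0.0907, 0.1123]
eef_rot: [-0.683, -0.184, 0.184, 0.683]
contact_force: [0.2, 1.5, 1.2]
opening: 0.108
clock: 11.87
tool_pos: [0.5148, -0.0908, 0.1103]
eef_rot: [0.683, 0.185, -0.184, -0.683]
contact_force: [-0.1, 1.2, 3.1]
opening: 0.109
```

```bash
python3 -m inch '[[0,1,0,0,0,0],[0,1,0,0,0,0],[0,0,0,0,0,0]]'
python3 -m inch '[[0,1,0,0,0,0],[0,1,0,0,0,0],[0,0,0,0,0,0]]'
python3 -m inch '[[0,1,0,0,0,0],[0,1,0,0,0,0],[0,0,0,0,0,0]]'
```

```text
clock: 12.12
tool_pos: [0.515, -0.0909, 0.1087]
eef_rot: [0.683, 0.185, -0.184, -0.683]
contact_force: [0.2, 0.2, 6.8]
opening: 0.107
clock: 12.37
tool_pos: [0.5147, -0.0907, 0.106]
eef_rot: [-0.683, -0.184, 0.184, 0.683]
contact_force: [1.3, 1.0, -0.7]
opening: 0.113
clock: 12.62
tool_pos: [0.5142, -0.0909, 0.1037]
eef_rot: [-0.683, -0.184, 0.184, 0.683]
contact_force: [-0.1, 2.2, -2.0]
opening: 0.106
```

```bash
python3 -m inch '[[0,1,0,0,0,0],[0,1,0,0,0,0],[0,1,0,0,0,0],[0,1,0,0,0,0],[0,0,0,0,0,0]]'
python3 -m inch '[[0,1,0,0,0,0],[0,1,0,0,0,0],[0,1,0,0,0,0],[0,0,0,0,0,0]]'
python3 -m inch '[[0,1,0,0,0,0],[0,1,0,0,0,0],[0,0,0,0,0,0]]'
```

```text
clock: 13.03
tool_pos: [0.5141, -0.0909, 0.0998]
eef_rot: [-0.683, -0.184, 0.184, 0.683]
contact_force: [0.5, 1.6, -0.7]
opening: 0.112
clock: 13.37
tool_pos: [0.5143, -0.0909, 0.0969]
eef_rot: [-0.683, -0.184, 0.184, 0.683]
contact_force: [-0.4, 0.7, -0.8]
opening: 0.109
clock: 13.62
tool_pos: [0.5144, -0.0913, 0.095]
eef_rot: [0.683, 0.184, -0.184, -0.683]
contact_force: [-0.6, 0.5, -0.3]
opening: 0.11
```

```bash
python3 -m inch '[[0,1,0,0,0,0],[0,1,0,0,0,0],[0,0,0,0,0,0]]'
python3 -m inch '[[0,0.7,0,0,0,0],[0,0.7,0,0,0,0],[0,0,0,0,0,0]]'
```

```text
clock: 13.87
tool_pos: [0.5146, -0.0911, 0.0932]
eef_rot: [0.683, 0.184, -0.184, -0.683]
contact_force: [-0.4, 0.2, 1.4]
opening: 0.106
clock: 14.12
tool_pos: [0.5146, -0.0911, 0.0929]
eef_rot: [0.683, 0.184, -0.184, -0.683]
contact_force: [-2.0, -0.0, 11.5]
opening: 0.105
```

```bash
python3 -c "
from h import *
d=snap('wrist','w9')
b=d['img'][180:360,220:420]
cv2.imwrite('pics/c9.png',cv2.resize(b,None,fx=3.3,fy=3.3,interpolation=cv2.INTER_CUBIC)[:,:,::-1])"; python3 plan.py
```

```text
t 14.1667 pos [ 0.515 -0.091  0.093] F [-1.8   0.49 11.19] open 0.10647473499314043
cols x,y,z: [0.864 0.503 0.001] [ 0.001 -0.    -1.   ] [-0.503  0.864 -0.001]
```

View pics/c9.png

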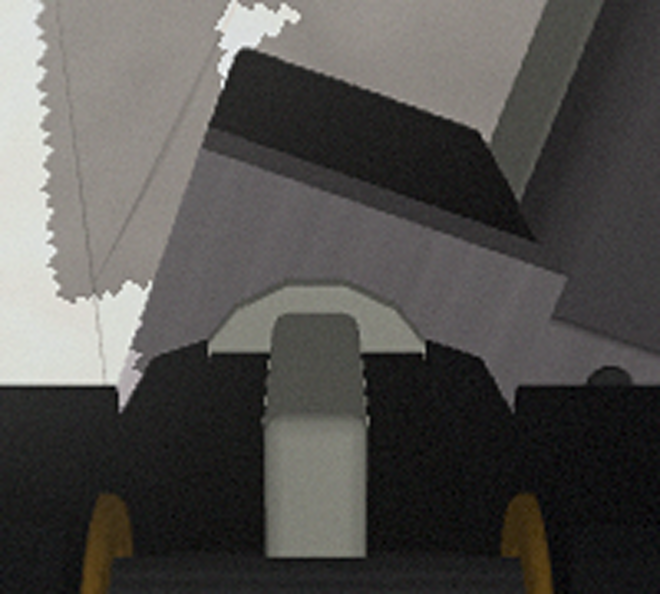

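The flange is down flat on the plate with 11 N of pressing force after the latch snap. Next I'll release the preload, take up the play and pull slowly.

```bash
python3 -m inch '[[0,0,0,0,0,0],[0,-0.5,0,0,0,0],[0,-0.5,0,0,0,0],[0,-0.4,0,0,0,0],[0,-0.4,0,0,0,0],[0,0,0,0,0,0]]' 0 60
python3 -m inch '[[0,-0.4,0,0,0,0],[0,-0.4,0,0,0,0],[0,0,0,0,0,0]]'
python3 -m inch '[[0,-0.3,0,0,0,0],[0,-0.2,0,0,0,0],[0,0,0,0,0,0]]'
```

```text
clock: 14.67
tool_pos: [0.5144, -0.0908, 0.0934]
eef_rot: [-0.683, -0.184, 0.184, 0.683]
contact_force: [-0.4, -0.5, -0.2]
opening: 0.11
clock: 14.92
tool_pos: [0.5144, -0.0908, 0.0943]
eef_rot: [-0.683, -0.184, 0.184, 0.683]
contact_force: [0.6, -1.0, -0.1]
opening: 0.11
clock: 15.17
tool_pos: [0.5145, -0.0909, 0.0949]
eef_rot: [-0.683, -0.184, 0.184, 0.683]
contact_force: [-0.8, -0.0, -0.7]
opening: 0.108
```

```bash
python3 -m inch '[[0,-0.2,0,0,0,0],[0,-0.1,0,0,0,0],[0,0,0,0,0,0]]'
python3 -m inch '[[0,-0.2,0,0,0,0],[0,-0.1,0,0,0,0],[0,0,0,0,0,0]]'
python3 -m inch '[[0,-0.1,0,0,0,0],[0,-0.1,0,0,0,0],[0,0,0,0,0,0]]'
```

```text
clock: 15.42
tool_pos: [0.5145, -0.0909, 0.0952]
eef_rot: [-0.683, -0.184, 0.184, 0.683]
contact_force: [0.4, -0.3, 0.5]
opening: 0.108
clock: 15.67
tool_pos: [0.5145, -0.0909, 0.0955]
eef_rot: [-0.683, -0.184, 0.184, 0.683]
contact_force: [-0.5, -0.9, -0.6]
opening: 0.108
clock: 15.92
tool_pos: [0.5145, -0.0909, 0.0957]
eef_rot: [-0.683, -0.184, 0.184, 0.683]
contact_force: [0.3, 0.8, -0.7]
opening: 0.106
```

```bash
python3 -m inch '[[0,-0.1,0,0,0,0],[0,-0.1,0,0,0,0],[0,0,0,0,0,0]]'
python3 -m inch '[[0,-0.1,0,0,0,0],[0,-0.1,0,0,0,0],[0,0,0,0,0,0]]'
```

```text
clock: 16.17
tool_pos: [0.5145, -0.0909, 0.0959]
eef_rot: [-0.683, -0.184, 0.184, 0.683]
contact_force: [-0.1, -0.1, 0.1]
opening: 0.105
clock: 16.42
tool_pos: [0.5144, -0.0909, 0.096]
eef_rot: [-0.683, -0.184, 0.184, 0.683]
contact_force: [-0.6, 0.1, -0.9]
opening: 0.105
```

```bash
python3 -m inch '[[0,-0.1,0,0,0,0],[0,-0.1,0,0,0,0],[0,0,0,0,0,0]]'
python3 -m inch '[[0,-0.1,0,0,0,0],[0,-0.1,0,0,0,0],[0,0,0,0,0,0]]'
```

```text
clock: 16.67
tool_pos: [0.5144, -0.0909, 0.0961]
eef_rot: [-0.683, -0.184, 0.184, 0.683]
contact_force: [0.2, 0.9, -2.9]
opening: 0.107
clock: 16.92
tool_pos: [0.5144, -0.0908, 0.0962]
eef_rot: [-0.683, -0.184, 0.184, 0.683]
contact_force: [0.3, -0.7, -6.7]
opening: 0.108
```

Latches are engaged (6.7 N) and the force rises about 2 N per 0.1 mm. I'll continue in single 0.1 mm steps.

```bash
python3 -m inch '[[0,-0.1,0,0,0,0],[0,0,0,0,0,0],[0,0,0,0,0,0]]'
python3 -m inch '[[0,-0.1,0,0,0,0],[0,0,0,0,0,0],[0,0,0,0,0,0]]'
```

```text
clock: 17.17
tool_pos: [0.5143, -0.0908, 0.0963]
eef_rot: [-0.683, -0.184, 0.184, 0.683]
contact_force: [2.5, -0.0, -10.5]
opening: 0.106
clock: 17.42
tool_pos: [0.5143, -0.0908, 0.0964]
eef_rot: [-0.683, -0.184, 0.184, 0.683]
contact_force: [1.4, 0.3, -13.1]
opening: 0.111
```

About 12.5 N net, so I'll hold here.

```bash
python3 -m inch '[[0,0,0,0,0,0],[0,0,0,0,0,0],[0,0,0,0,0,0]]'
python3 -m inch '[[0,0,0,0,0,0],[0,0,0,0,0,0],[0,0,0,0,0,0]]'
python3 -m inch '[[0,0,0,0,0,0],[0,0,0,0,0,0],[0,0,0,0,0,0]]'
```

```text
clock: 17.67
tool_pos: [0.5142, -0.0909, 0.0964]
eef_rot: [-0.683, -0.184, 0.184, 0.683]
contact_force: [2.4, 0.2, -14.4]
opening: 0.109
clock: 17.92
tool_pos: [0.5142, -0.0908, 0.0965]
eef_rot: [-0.683, -0.184, 0.184, 0.683]
contact_force: [1.8, -1.0, -17.0]
opening: 0.107
clock: 18.17
tool_pos: [0.5142, -0.0908, 0.0965]
eef_rot: [-0.683, -0.184, 0.184, 0.683]
contact_force: [1.9, -0.4, -19.0]
opening: 0.108
```

The force is creeping up while commanded still (17 to 19 N), so I'm easing down at once.

```bash
python3 -m inch '[[0,1.2,0,0,0,0]]'
python3 -m inch '[[0,0.6,0,0,0,0]]'
```

```text
clock: 18.25
tool_pos: [0.5145, -0.0909, 0.096]
eef_rot: [0.683, 0.184, -0.184, -0.683]
contact_force: [-1.3, 0.2, -0.9]
opening: 0.109
clock: 18.33
tool_pos: [0.515, -0.0911, 0.0959]
eef_rot: [0.683, 0.185, -0.184, -0.682]
contact_force: [0.3, -0.1, 0.9]
opening: 0.107
```

Pull done: it stayed above 10 N for about 1 s, peaking near 19 N. I'll lower the flange back to the plate and let go.

```bash
python3 -m inch '[[0,0.7,0,0,0,0],[0,0.7,0,0,0,0],[0,0.7,0,0,0,0],[0,0,0,0,0,0]]'
python3 -m inch '[[0,0.4,0,0,0,0],[0,0,0,0,0,0],[0,0,0,0,0,0]]'
```

```text
clock: 18.67
tool_pos: [0.5149, -0.091, 0.0933]
eef_rot: [0.683, 0.185, -0.184, -0.683]
contact_force: [0.3, -0.2, 2.0]
opening: 0.108
clock: 18.92
tool_pos: [0.5149, -0.091, 0.093]
eef_rot: [0.683, 0.185, -0.184, -0.683]
contact_force: [0.2, 1.0, 5.4]
opening: 0.109
```

```bash
python3 -m inch '[[0,-0.4,0,0,0,0],[0,0,0,0,0,0]]'
python3 -m inch '[[0,0,0,0,0,0],[0,0,0,0,0,0],[0,0,0,0,0,0],[0,0,0,0,0,0],[0,0,0,0,0,0]]' 30 10
python3 -c "
from h import *
d=snap('wrist','w10')
b=d['img'][180:360,220:420]
cv2.imwrite('pics/c10.png',cv2.resize(b,None,fx=3.3,fy=3.3,interpolation=cv2.INTER_CUBIC)[:,:,::-1])"
```

```text
clock: 19.08
tool_pos: [0.5149, -0.091, 0.0932]
eef_rot: [0.683, 0.185, -0.184, -0.683]
contact_force: [0.2, -0.5, 3.0]
opening: 0.105
clock: 19.5
tool_pos: [0.5143, -0.0908, 0.0926]
eef_rot: [-0.683, -0.184, 0.184, 0.683]
contact_force: [-0.1, 0.2, 0.8]
opening: 0.34
```

View pics/c10.png

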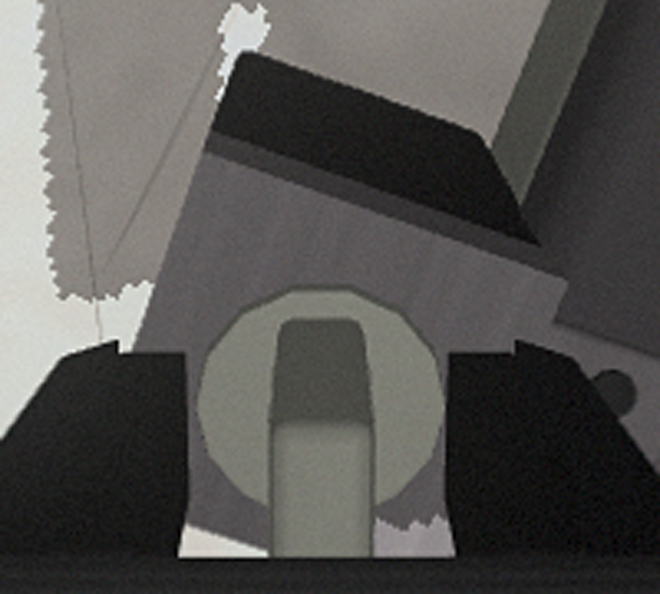

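The pin stands upright and free, with its flange at (320,390 in the crop) flat on the plate. I'll withdraw straight up.

```bash
python3 -m inch '[[0,-5,0,0,0,0],[0,-8,0,0,0,0],[0,-12,0,0,0,0],[0,-14,0,0,0,0],[0,-14,0,0,0,0],[0,-14,0,0,0,0],[0,-14,0,0,0,0],[0,-14,0,0,0,0],[0,-10,0,0,0,0],[0,-4,0,0,0,0],[0,0,0,0,0,0],[0,0,0,0,0,0]]'
python3 - <<'E'
from h import *
np.set_printoptions(precision=4,suppress=True)
d=snap('wrist','w11');s=snap('side','sd2');snap('scene','s3')
W=cloud(d)
m=(abs(W[...,0]-.5146)<.03)&(abs(W[...,1]+.091)<.03)
for nm,z0,z1 in(("head",.115,.13),("flange",.0868,.0925),("plate",.08,.0865)):
    P=W[m&(W[...,2]>z0)&(W[...,2]<z1)];print(nm,len(P),np.median(P[:,2]) if len(P) else "",cv2.minAreaRect((P[:,:2]*1000).astype(np.float32)) if len(P) else "")
a=cloud(load("pics/side0.npz"));b=cloud(s)
for n,(u,v) in dict(plug=(288,284),cup=(392,262),bottle=(199,290),swab=(234,265)).items(): print(n,a[v,u],b[v,u])
E
```

```text
clock: 20.55
tool_pos: [0.5143, -0.0909, 0.2019]
eef_rot: [0.683, 0.184, -0.184, -0.683]
contact_force: [0.3, 0.1, 0.3]
opening: 0.339
head 703 0.12013602991706337 ((515.6845092773438, -91.27252960205078), (9.932514190673828, 24.441545486450195), 29.965591430664062)
flange 910 0.0884109474109798 ((515.3077392578125, -90.77699279785156), (29.25692367553711, 27.653188705444336), 32.288963317871094)
plate 3572 0.0843786730584852 ((519.7401733398438, -90.01638793945312), (55.4688606262207, 46.45389938354492), 9.75230598449707)
plug [0.5158 0.2251 0.078 ] [0.5171 0.2223 0.0758]
cup [0.3877 0.0295 0.029 ] [0.3878 0.0291 0.0288]
bottle [0.68   0.2384 0.0334] [0.6836 0.234  0.0294]
swab [0.6679 0.1405 0.0272] [0.6691 0.1388 0.0259]
```

View pics/w11.png

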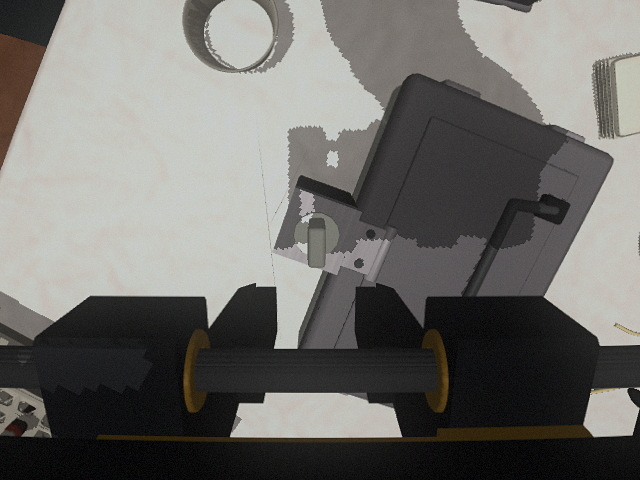

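View pics/s3.png

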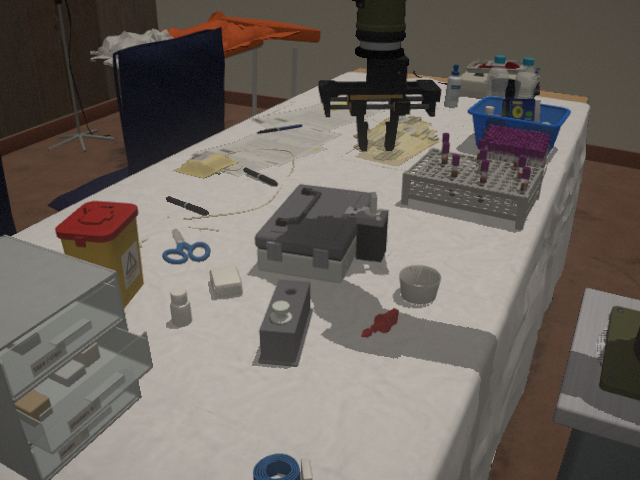

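The pin is standing in the lock at (317,240) with its head top at 0.120 and flange top at 0.0884, so the flange is flat on the plate. The plug and the bystanders have not moved, and nothing is touching the robot. I'm handing the job in.

```bash
python3 -c "
from plant import r
print(r.finish_job())"
```

```text
the job is handed in; nothing more can be done
None
```

The lock pin is latched in the case's lock with its flange flat on the plate. It held under the upward pull, and I let it go and handed the job in at about 21 s. The hold was not the steady 12 N you asked for.

- **Pressing in:** The latches gave way at about 7 N. The flange then landed on the plate, and the highest pressing force I read was 11.5 N.
- **Pull test:** After about 3 mm of play the force rose at once. I stopped at about 13 N and held the command still, but the force kept creeping up. It read 10.5, 13.1, 14.4, 17.0 and 19.0 N over 1 s before I eased off. The readings vary by about 1 N, so the margin under 20 N was thin.
- **After the pull:** The flange met the plate again at the same tool height as before, so the pin had neither come loose nor slipped in the grip.
- **Final camera check:** The flange top was at 88.4 mm and the plate at 84.4 mm, so the 4 mm flange sits flat. The pin's axis was within about 1 mm of the hole.
- **Other objects:** The plug, cup, swabs and bottle are where they were. The side camera's depth readings differ by up to about 7 mm at the bottle, which I take as noise because the pictures show no movement. The gripper was clear of everything.

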